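# Open the lathe's dial padlock, take it off the isolator staple and present it

## Task

The lathe's isolator is locked off with a brass combination padlock: turn its black dial clockwise, feeling the clicks, to the notch where the white mark points at the red index, then pull the steel shackle fully open while the lock still lies in its rest. Then take hold of the lock, lift it off the staple and finish holding it still in the gripper, open, level with the dial up, its underside at least 15 cm above the bench. Leave the other things on the bench where they are.

Things in the scene. Friction and masses are not known exactly. Their poses are not given: they have to be found in the camera images.
- isolator: The lathe's red isolator box, fixed, 152 (x) x 150 (y) x 50 mm high, x from -47 to +105 mm in its frame. Origin on the bench plane under the middle of the lock rest. On its grey top: black lugs 8 mm tall round the corners of the lock (1 mm clear; the middle 56 mm of the lock's y sides are free) and, centred at x = 80 mm, a red switch handle 17 mm high, not to be used.
- staple (a point): Middle of the roof underside of the fixed steel staple, an arch over the short leg of the shackle: 8 mm thick in x (isolator x -44 to -36 mm), y 9 to 33 mm, top 30 mm above the isolator's top. Site 25 mm above that top, axes as the isolator's. It stops the lock from being lifted while the shackle is shut; with the shackle open the lock lifts straight up off it.
- lock: Loose brass padlock lying dial up in its rest on the isolator top, origins in line and axes parallel at the start. Body 60 (x) x 54 (y) x 30 mm high, dial top 60 mm high. Origin: centre of the underside; z up, shackle towards -x. Weighs 0.25 to 0.5 kg, centre of mass about 10 mm from the origin towards -x. Lift it by its 54 mm width (fingers closing along its y).
- dial (a joint): Dial angle, rad, about the lock's z axis through its origin; grows clockwise seen from above, -0.12 to 1.77. A spring clicks it into notches at 0, 0.55, 1.1 and 1.65 (about 0.1 N m to turn: grip firmly). Starts in one of the first two. Only at 1.1 (within 0.1) can the shackle slide: there the dial's white mark points at the red index on the brass (lock +x). With the shackle out the dial cannot turn.
- dial_grip (a point): On the dial axis, 20 mm above the brass top (50 mm above the lock's underside), in the dial's grip bar. Bar 36 mm long, 13 mm thick, from 6 to 30 mm above the brass, on a 41 mm disc 6 mm high: keep fingertips over 7 mm above the brass. The point's x axis lies along the bar to its white-marked end, at 1.1 minus the dial value anticlockwise from the lock's x axis.
- shackle (a joint): Pull-out of the steel shackle, m, along the lock's -x: 0 shut, 0.024 fully open (a stop). It needs a pull of about 3 to 4 N and stays where it is left. Locked (about 2 mm of play) unless the dial is in the open notch.
- shackle_crown (a point): Middle of the shackle's cross bar: 8 mm round steel, straight for 20 mm along the lock's y, centre 15 mm above the lock's underside, 100 mm from its origin towards -x when shut; axes as the lock's. It overhangs the isolator's edge: 61 mm of free air below. The legs, 8 mm thick, lie 42 mm apart between centres; inside the loop 52 mm along x are free for one finger between bar and staple.
- oil: Bystander: yellow oil bottle with red cap, 48 mm diameter, 120 mm high; origin at the centre of its foot.
- nylon: Bystander: turned white nylon spindle standing on end, 44 mm diameter, 80 mm high; origin at the centre of its foot.
- chuckkey: Bystander: steel T-handled chuck key lying flat, 86 mm long along its x with a 90 mm cross bar, 17 mm high; origin under its middle.
- tin: Bystander: open blue plastic cup for screws, 64 mm diameter, 40 mm high; origin at the centre of its foot.
Things that resemble listed ones, but are neither listed nor needed, are in the scene too. What is shaped like the lock but blue or purple is not meant.

How it is judged (in metres and radians):
On the way, in this order (a step that is already met when the one before it is completed fails the run):
1. the dial is in the open notch, the shackle still shut, the lock in its rest (value of joint dial between 0.98 and 1.22 rad and value of joint shackle below 0.006 m and horizontal distance between lock and isolator below 0.008 m and z of lock in the frame of isolator below 0.056 m), for 0.2 s.
2. the shackle is pulled open while the lock still lies in its rest (value of joint shackle above 0.019 m and horizontal distance between lock and isolator below 0.008 m and z of lock in the frame of isolator below 0.056 m), for 0.2 s.
At the end, for the whole second after the job is handed in: The open lock is held in the fingers alone: underside origin more than 145 mm above the bench, shackle out more than 17 mm, dial in the open notch (within 0.12 rad), dial up and level within 0.3 rad, finger force over 2 N, slower than 30 mm/s, touching neither the isolator nor any bystander (height (world z) of lock above 0.145 m and value of joint shackle above 0.017 m and angle between lock's own z axis and vertical below 0.3 rad and contact force between lock and the fingers above 2 N and linear speed of lock below 0.03 m/s and value of joint dial between 0.98 and 1.22 rad and contact force between lock and isolator below 0.2 N and contact force between lock and oil below 0.2 N and contact force between lock and nylon below 0.2 N and contact force between lock and chuckkey below 0.2 N and contact force between lock and tin below 0.2 N); the arm keeps its last pose, push and grip.
It fails at once if a bystander is moved by more than 30 mm (distance of any of oil, nylon, chuckkey, tin from where it was at the start of the episode above 0.03 m).
It also fails if it takes over 64 s, if anything falls off the work surface, if the arm or the gripper's body presses on something with over 40 N, if the wrist force passes 120 N, or if a joint passes its speed limit or range.

## Robot

A 7-joint arm with a two-finger parallel gripper is mounted at the origin on the work surface. World frame = base frame: x ahead of the robot, y to its left, z up, the work surface at z = 0. Lengths are in mm, angles in rad, forces in N, time in s.
With the tool pointing down it reaches from about 425 to 825 mm from the base axis. Payload 3.6 kg.
Tool frame: the origin (TCP) lies midway between the tips of the shut fingers; the grasp point (between the pads) lies 19 mm behind it (arm.hold_point_z is the distance from the TCP to the grasp point, in mm); z points along the fingers, y is the line along which they close (so a half turn about z gives the same grasp; the last joint's range is limited). The gripper opens to 85 mm and grips with 20 to 120 N. Pads are 22 mm wide; open, the fingers measure 114 mm over their backs; the gripper's body (76 mm by 85 mm) begins 54 mm behind the grasp point. The pads swing forward as they close: fully open they stand 13 mm farther back than shut.
Start: joints at [-1.226, 0.615, -0.013, 1.423, 0.008, 1.103, -0.04], TCP at [236.106, 605.571, 231.297] pointing down, gripper open.
Joint ranges: [-3.12, 3.12], [-0.3, 2.06], [-1.34, 1.32], [0.26, 2.42], [-1.36, 4.5], [0.01, 1.98], [-2.84, 2.84]. Speed limits (rad/s): [2.79, 2.79, 3.14, 3.14, 3.14, 3.14, 3.14].

## Interface

Orientations are given as a rotation vector (axis times angle).
In Python, from plant import arm gives the robot as it stands. The module is installed in compiled form; this text tells all that it offers.
- The arm moves only by the tool step_arm, never from a script. Its argument "moves" is a list of rows, each an object with "linear": the shift along the tool's x, y, z in mm, a list of three; "turn": the turn, a rotation vector about the tool's x, y, z in degrees, a list of three; "gripper": the closure, from -1 (fully open) to 1 (shut). In form: [{"linear": [dx, dy, dz], "turn": [ax, ay, az], "gripper": gripper}, ...]. A call has 1 to 5 rows; each row is the pose to reach, as a shift and turn from the pose commanded when the call began, along the tool's axes at that moment; what a row does not reach only later rows make up. A row lasts 1/10 s, in which the tool goes at most 50 mm and 8.59 degrees, less where a joint would pass 70% of its speed; a pose out of reach is approached as far as the arm can. A call with a gripper value outside its range is refused whole. The fingers move at their own pace and stop on an object; "newtons" is the grip in N (left out, the last holds). Time passes only in rows, so rows that repeat a pose let the fingers close. It gives the time, the measured TCP pose, the force, the opening and the grip force at its end, in the units of the state.
- arm.read_state(): the state, without advancing time (a new reading comes with each control period).
- arm.read_camera(name): name is "scene" or "top"; returns (picture, depth): 400x640x3 uint8, red, green, blue; 400x640 float32, mm along the optical axis (not along the pixel's ray), 0 where there is no reading.
- arm.calibration(name): a dict with "mtx" (3x3 intrinsics, pixels), "rvec" (rotation vector, rad) and "tvec" (3), from world to camera coordinates, as OpenCV has them. Camera axes: x right, y down, z forward; pixel columns grow to the right and rows downward; lengths in mm; the calibration is good to about 2 mm. A picture is of the moment at which its call begins. calibration takes no time and is no camera call.
- arm.job_done(): hands the job in; it is judged then, once.
The state is a dict: "time_s": time; "q": joint angles; "qvel": joint speeds; "joint_efforts": joint torques, N m; "position": TCP position; "eef_rot": TCP orientation; "ft_force": force on the tool from outside, world axes, zero at the start; "moment": the same for the moment, N m; "opening": finger opening in mm; "grasp_force": force on a finger pad.
Only numpy, scipy, OpenCV 4.12 (cv2) and the standard library are available. Lean on these libraries where they do the work, as an engineer would, in place of code of your own. Each camera call takes 0.05 s, during which the arm holds its last target. There are 200 camera calls.

## Working session

There is one attempt and no reset: what is moved stays moved. The work goes in short steps, Python scripts to look and compute and a tool call to move; the robot and the scene stay as the last step left them, time stands still between calls to the robot, and variables do not carry over. Pictures are saved under pics/ and viewed, at most 10 in all, crops included, and the job is handed in when it is done.

Besides the shell and the picture viewer there is one more tool, called after "Call:" by a JSON object that holds its "name" and its "arguments", one argument or row to a line. step_arm: Moves the arm, as the interface text tells. Its arguments: {"type":"object","properties":{"moves":{"type":"array"},"newtons":{"type":"number"}},"required":["moves"]}

```bash
mkdir -p pics
cat > h.py <<'E'
import numpy as np, cv2
from scipy.spatial.transform import Rotation as R
from plant import arm
def look(n):
    p,d=arm.read_camera(n); c=arm.calibration(n)
    M=R.from_rotvec(np.ravel(c['rvec'])).as_matrix(); t=np.ravel(c['tvec']); K=np.array(c['mtx'])
    v,u=np.mgrid[:400,:640]
    P=np.stack([(u-K[0,2])/K[0,0]*d,(v-K[1,2])/K[1,1]*d,d],-1)
    W=(P-t)@M
    W[d==0]=np.nan
    return p,W
def save(p,f): cv2.imwrite('pics/'+f,p[:,:,::-1])
E
python3 - <<'E'
from h import *
s=arm.read_state();print(s)
for n in('scene','top'):
    p,W=look(n);np.savez(n+'.npz',p=p,W=W);save(p,n+'.png')
E
```

```text
{'time_s': 0.0, 'q': array([-1.22549623,  0.61596659, -0.01261457,  1.42491695,  0.00811991,
        1.10339125, -0.04038281]), 'qvel': array([ 0.00173141, -0.0008843 ,  0.00076974, -0.00018524, -0.00120536,
        0.00217984,  0.00164402]), 'joint_efforts': array([-2.20869983e-04, -4.69206405e+01,  2.58686682e-01, -1.71035260e+01,
        9.79954755e-03,  9.59011784e-03, -2.52817466e-05]), 'position': array([235.85792981, 604.87108666, 230.10142959]), 'eef_rot': array([-0.58044328, -3.08706575,  0.00407768]), 'ft_force': array([0.31665688, 0.61404817, 0.63265941]), 'moment': array([-0.0162035 ,  0.03279531, -0.0108476 ]), 'grasp_force': 0.0, 'opening': 84.99825912404074}
```

View pics/scene.png

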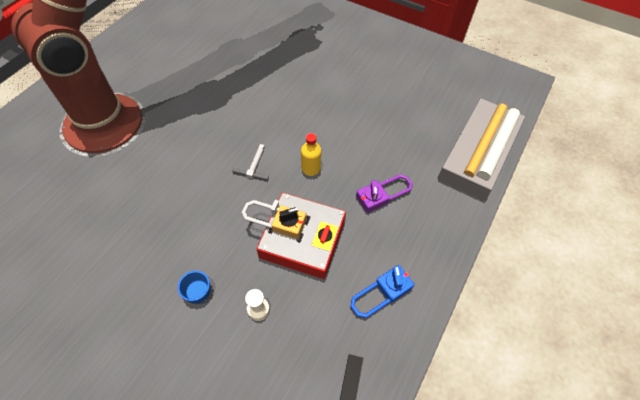

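View pics/top.png

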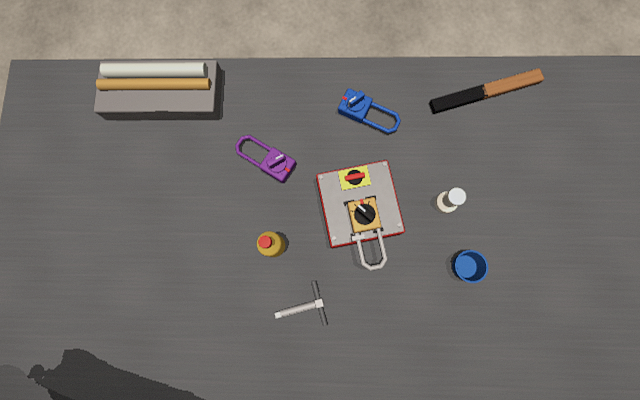

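The top view shows the brass lock at about (364,214), with its shackle crown at (372,266) pointing toward the robot. The switch is at (355,178). The oil bottle is at (270,243), the nylon spindle at (450,200), the cup at (470,266) and the chuck key at (310,305). Next I'll measure the poses.

Run:
```python
from h import *
D=np.load('top.npz');p,W=D['p'],D['W']
x0,y0=300,140
sub=np.zeros((400,640),bool);sub[150:285,305:415]=1
z=W[...,2]
m=sub&(z>42)&(z<58)&~((p.min(-1)>60)&False)
pts=W[m][:,:2].astype(np.float32)
# box footprint
lab=cv2.connectedComponents((sub&(z>35)).astype(np.uint8))[1]
m2=sub&(z>35)&(np.mgrid[:400,:640][0]<246)
r=cv2.minAreaRect(W[m2][:,:2].astype(np.float32));print('box',r)
f=lambda mm,n:print(n,mm.sum(),np.nanmedian(W[mm],0).round(1) if mm.any() else '', np.nanmin(W[mm],0).round(),np.nanmax(W[mm],0).round())
b=sub&(z>73)&(z<84)&(np.mgrid[:400,:640][0]>190);f(b,'brass')
print(cv2.minAreaRect(W[b][:,:2].astype(np.float32)))
g=sub&(z>100)&(z<118);f(g,'bar');print(cv2.minAreaRect(W[g][:,:2].astype(np.float32)))
w=g&(p.min(-1)>150);f(w,'white') if w.any() else 0
c=sub&(z>55)&(z<75)&(np.mgrid[:400,:640][0]>255);f(c,'crown')
big=cv2.resize(p[150:280,310:420],None,fx=5,fy=4.5,interpolation=cv2.INTER_CUBIC);save(big,'crop.png')
```

```text
box ((619.0077514648438, -18.554222106933594), (169.74951171875, 150.0923309326172), 12.16506576538086)
brass 596 [588.6 -18.8  79.9] [549. -53.  73.] [631.   9.  84.]
((591.6820068359375, -21.165428161621094), (74.2194595336914, 60.22615051269531), 12.348787307739258)
bar 154 [598.3 -22.  109.6] [583. -38. 100.] [614.  -6. 113.]
((598.743408203125, -22.767101287841797), (35.809165954589844, 13.329495429992676), 48.44600296020508)
white 18 [605.8 -14.8 110.7] [599. -20. 108.] [610.  -9. 112.]
crown 158 [505.4 -39.5  68.4] [496. -65.  64.] [520. -16.  72.]
```

View pics/crop.png

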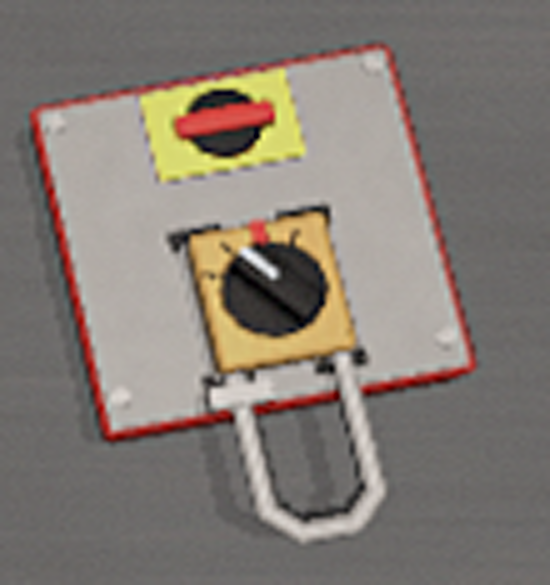

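```bash
cat >> h.py <<'E'
def plan(xyz,yaw):
    s=arm.read_state(); C=R.from_rotvec(s['eef_rot'])
    T=R.from_euler('z',yaw,degrees=True)*R.from_euler('x',180,degrees=True)
    print(s['time_s'],'pos',s['position'].round(1),'q',s['q'].round(2),'F',s['ft_force'].round(1))
    print('linear',C.inv().apply(np.array(xyz)-s['position']).round(1),'turn',np.degrees((C.inv()*T).as_rotvec()).round(1))
E
python3 - <<'E'
from h import *
D=np.load('scene.npz');p,W=D['p'],D['W'];z=W[...,2]
near=np.hypot(W[...,0]-599,W[...,1]+23)<32
for lo,hi in((100,118),(73,84)):
    m=near&(z>lo)&(z<hi);q=W[m];print(m.sum(),np.median(q,0).round(1),cv2.minAreaRect(q[:,:2].astype(np.float32)))
m=np.hypot(W[...,0]-501,W[...,1]+44)<30
m&=(z>60)&(z<74);q=W[m];print('crown',m.sum(),np.median(q,0).round(1))
l=(q-[598.7,-22.8,0])[:,:2]@R.from_euler('z',12.2,degrees=True).as_matrix()[:2,:2]
print(l.min(0),l.max(0))
plan([598.7,-22.8,200],43.7)
E
```

```text
137 [599.8 -24.2 108.4] ((599.6769409179688, -23.410818099975586), (36.624969482421875, 14.53993034362793), 49.71586990356445)
338 [609.7 -32.1  79.1] ((599.5082397460938, -24.09514617919922), (59.69340515136719, 54.09638977050781), 12.064937591552734)
crown 113 [507.1 -42.9  67.6]
[-102.91511491  -24.87638544] [-76.61845167  23.33533784]
0.1 pos [235.9 605.  230.2] q [-1.23  0.62 -0.01  1.42  0.01  1.1  -0.04] F [-0.3 -0.8 -0.4]
linear [-566.1 -453.    31.3] turn [-1.00e-01  1.00e-01  1.15e+02]
```

Call:
{"name": "step_arm", "arguments": {
  "moves": [
    {"linear": [-38,-30,0],"turn": [0,0,8],"gripper": -1},
    {"linear": [-76,-60,0],"turn": [0,0,16],"gripper": -1},
    {"linear": [-113,-90,0],"turn": [0,0,24],"gripper": -1},
    {"linear": [-151,-120,0],"turn": [0,0,32],"gripper": -1},
    {"linear": [-189,-150,0],"turn": [0,0,40],"gripper": -1}
  ]
}}

```text
time_s: 0.6
position: [358.2, 395.2, 231.0]
eef_rot: [-1.609, -2.698, 0.001]
ft_force: [1.1, -0.1, -0.0]
opening: 85.4
grasp_force: 0.0
```

```bash
python3 -c "
from h import *
plan([599.3,-23.3,180],46)"
```

```text
0.6 pos [358.2 395.2 231. ] q [-1.    0.44  0.19  1.77 -0.1   0.95 -0.28] F [ 1.1 -0.1 -0. ]
linear [-482.8   13.2   51.1] turn [-0.   0.  72.4]
```

Call:
{"name": "step_arm", "arguments": {
  "moves": [
    {"linear": [-48,1,2],"turn": [0,0,8],"gripper": -1},
    {"linear": [-96,2,4],"turn": [0,0,16],"gripper": -1},
    {"linear": [-144,4,6],"turn": [0,0,24],"gripper": -1},
    {"linear": [-192,5,8],"turn": [0,0,32],"gripper": -1},
    {"linear": [-240,6,10],"turn": [0,0,40],"gripper": -1}
  ]
}}

```text
time_s: 1.1
position: [478.6, 187.8, 221.1]
eef_rot: [-2.434, -1.985, 0.001]
ft_force: [0.2, 0.2, 0.0]
opening: 85.3
grasp_force: 0.0
```

```bash
python3 -c "
from h import *
plan([599.3,-23.3,180],46)"
```

```text
1.1 pos [478.6 187.8 221.1] q [-0.69  0.44  0.4   1.83 -0.21  0.91 -0.4 ] F [0.2 0.2 0. ]
linear [-182.5  160.7   41. ] turn [-0.   0.  32.4]
```

Call:
{"name": "step_arm", "arguments": {
  "moves": [
    {"linear": [-36,32,8],"turn": [0,0,7],"gripper": -1},
    {"linear": [-73,64,16],"turn": [0,0,14],"gripper": -1},
    {"linear": [-110,96,24],"turn": [0,0,20],"gripper": -1},
    {"linear": [-146,129,33],"turn": [0,0,26],"gripper": -1},
    {"linear": [-182.5,160.7,41],"turn": [0,0,32.4],"gripper": -1}
  ]
}}

```text
time_s: 1.6
position: [600.6, -22.3, 179.5]
eef_rot: [-2.89, -1.229, 0.001]
ft_force: [-0.2, 0.4, 1.2]
opening: 85.2
grasp_force: 0.0
```

```bash
python3 -c "
from h import *
plan([599.3,-23.3,90],46)
p,W=look('top');save(p[130:300,280:440].repeat(3,0).repeat(3,1),'hover.png')"
```

```text
1.6 pos [600.6 -22.3 179.5] q [-0.31  0.64  0.52  1.65 -0.37  0.96 -0.42] F [-0.2  0.4  1.2]
linear [-1.6 -0.2 89.5] turn [-0.1  0.   0.1]
```

View pics/hover.png

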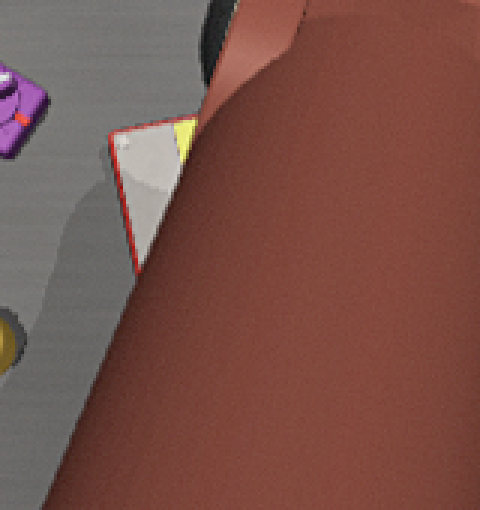

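The arm hides the lock from the top camera; only the isolator's corner shows, at about (115,130) in the crop. I'll descend using the measured position.

Call:
{"name": "step_arm", "arguments": {
  "moves": [
    {"linear": [-1.6,0,30],"turn": [0,0,0],"gripper": -1},
    {"linear": [-1.6,0,60],"turn": [0,0,0],"gripper": -1},
    {"linear": [-1.6,0,80],"turn": [0,0,0],"gripper": -1},
    {"linear": [-1.6,0,88.5],"turn": [0,0,0],"gripper": -1},
    {"linear": [-1.6,0,88.5],"turn": [0,0,0],"gripper": -1}
  ]
}}

```text
time_s: 2.15
position: [598.0, -21.7, 90.6]
eef_rot: [-2.887, -1.235, 0.004]
ft_force: [0.2, 1.1, 0.2]
opening: 85.6
grasp_force: 0.0
```

Call:
{"name": "step_arm", "arguments": {
  "moves": [
    {"linear": [0,0,0],"turn": [0,0,0],"gripper": 1},
    {"linear": [0,0,0],"turn": [0,0,0],"gripper": 1},
    {"linear": [0,0,0],"turn": [0,0,0],"gripper": 1},
    {"linear": [0,0,0],"turn": [0,0,0],"gripper": 1},
    {"linear": [0,0,0],"turn": [0,0,0],"gripper": 1}
  ],
  "newtons": 60
}}

```text
time_s: 2.65
position: [599.4, -22.2, 92.3]
eef_rot: [2.888, 1.235, 0.002]
ft_force: [0.0, -0.6, 2.1]
opening: 12.2
grasp_force: 17.7
```

Call:
{"name": "step_arm", "arguments": {
  "moves": [
    {"linear": [0,0,0],"turn": [0,0,0],"gripper": 1},
    {"linear": [0,0,0],"turn": [0,0,0],"gripper": 1},
    {"linear": [0,0,0],"turn": [0,0,0],"gripper": 1}
  ]
}}

```text
time_s: 2.95
position: [599.5, -22.4, 92.4]
eef_rot: [2.888, 1.234, 0.002]
ft_force: [0.4, -1.0, 3.6]
opening: 11.4
grasp_force: 61.8
```

```bash
python3 -c "
from h import *
s=arm.read_state();print(s['moment'],s['opening'],s['grasp_force'])
plan([599.3,-23.3,90],12.2)
p,W=look('scene');save(p[160:300,220:380].repeat(4,0).repeat(4,1),'grip.png')"
```

```text
[-0.05174635 -0.02248027 -0.02650182] 11.385913795117679 61.81050181388855
2.95 pos [599.5 -22.4  92.4] q [-0.27  0.74  0.46  1.73 -0.44  0.77 -0.36] F [ 0.4 -1.   3.6]
linear [-0.8  0.5  2.4] turn [ 0.1 -0.1 34.1]
```

View pics/grip.png

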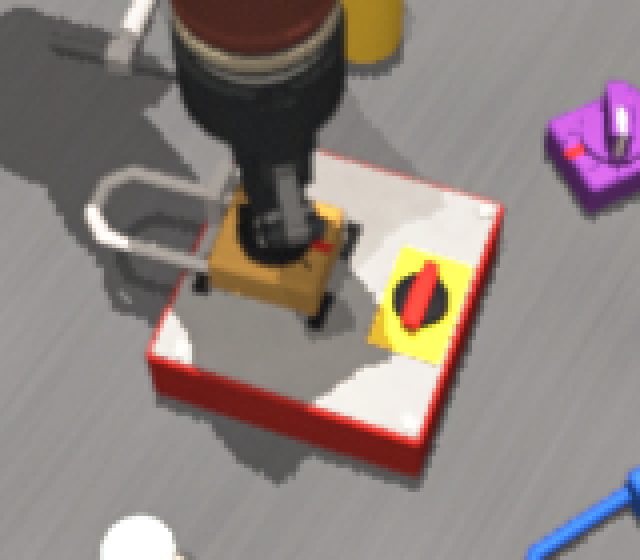

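The fingers hold the dial bar at about (285,215) in the crop, above the disc. Now I'll turn it clockwise.

Call:
{"name": "step_arm", "arguments": {
  "moves": [
    {"linear": [0,0,0],"turn": [0,0,7],"gripper": 1},
    {"linear": [0,0,0],"turn": [0,0,14],"gripper": 1},
    {"linear": [0,0,0],"turn": [0,0,21],"gripper": 1},
    {"linear": [0,0,0],"turn": [0,0,28],"gripper": 1},
    {"linear": [0,0,0],"turn": [0,0,34],"gripper": 1}
  ]
}}

```text
time_s: 3.5
position: [599.4, -22.6, 92.4]
eef_rot: [3.123, 0.329, 0.002]
ft_force: [0.6, -1.5, 2.5]
opening: 11.4
grasp_force: 61.8
```

Call:
{"name": "step_arm", "arguments": {
  "moves": [
    {"linear": [0,0,0],"turn": [0,0,0],"gripper": 1},
    {"linear": [0,0,0],"turn": [0,0,0],"gripper": 1},
    {"linear": [0,0,0],"turn": [0,0,0],"gripper": 1}
  ]
}}

```text
time_s: 3.8
position: [599.4, -22.7, 92.4]
eef_rot: [3.123, 0.336, 0.002]
ft_force: [0.5, -0.1, 5.4]
opening: 11.7
grasp_force: 62.1
```

```bash
python3 -c "
from h import *
s=arm.read_state();print(s['moment'],s['opening'],s['grasp_force'])
plan([599.3,-23.3,90],12.2)"
```

```text
[-0.20165303 -0.03620455 -0.03575361] 11.746222355178757 62.0882248878479
3.8 pos [599.4 -22.7  92.4] q [-0.37  0.78  0.63  1.74 -0.59  0.82 -0.82] F [ 0.5 -0.1  5.4]
linear [-0.2  0.6  2.4] turn [ 0.1 -0.1  0.1]
```

Call:
{"name": "step_arm", "arguments": {
  "moves": [
    {"linear": [0,0,0],"turn": [0,0,0],"gripper": -1},
    {"linear": [0,0,0],"turn": [0,0,0],"gripper": -1},
    {"linear": [0,0,0],"turn": [0,0,0],"gripper": -1},
    {"linear": [0,0,0],"turn": [0,0,0],"gripper": -1},
    {"linear": [0,0,-10],"turn": [0,0,0],"gripper": -1}
  ]
}}

```text
time_s: 4.3
position: [597.7, -21.6, 100.7]
eef_rot: [-3.123, -0.337, 0.006]
ft_force: [-0.7, -0.2, 0.1]
opening: 82.8
grasp_force: 0.0
```

Call:
{"name": "step_arm", "arguments": {
  "moves": [
    {"linear": [0,0,-40],"turn": [0,0,0],"gripper": -1},
    {"linear": [-35,0,-80],"turn": [0,0,-8],"gripper": -1},
    {"linear": [-70,0,-80],"turn": [0,0,-16],"gripper": -1},
    {"linear": [-100,0,-80],"turn": [0,0,-24],"gripper": -1},
    {"linear": [-100,0,-80],"turn": [0,0,-32],"gripper": -1}
  ]
}}

```text
time_s: 4.8
position: [496.8, -44.9, 182.9]
eef_rot: [-2.907, -1.186, 0.004]
ft_force: [0.0, 0.7, -0.7]
opening: 85.2
grasp_force: 0.0
```

Run:
```python
from h import *
p,W=look('scene');z=W[...,2];save(p[160:300,220:380].repeat(4,0).repeat(4,1),'after.png')
near=np.hypot(W[...,0]-599.3,W[...,1]+23.3)<32
for lo,hi in((102,114),(74,84)):
    m=near&(z>lo)&(z<hi);q=W[m];print(m.sum(),np.median(q,0).round(1),cv2.minAreaRect(q[:,:2].astype(np.float32)))
c,s=np.cos(np.radians(12.2)),np.sin(np.radians(12.2))
plan([599.3-100*c,-23.3-100*s,140],102.2)
```

```text
126 [599.7 -24.6 108.7] ((599.0782470703125, -23.75037956237793), (36.52338409423828, 14.501839637756348), 9.358001708984375)
326 [608.9 -34.2  79.2] ((599.11474609375, -23.687061309814453), (59.553585052490234, 54.679908752441406), 11.044400215148926)
4.85 pos [499.4 -44.3 183.2] q [-0.34  0.5   0.57  1.92 -0.36  0.83 -0.37] F [-0.  -0.2  0.1]
linear [ 1.5  1.6 43.2] turn [  0.   -0.1 -57.5]
```

View pics/after.png

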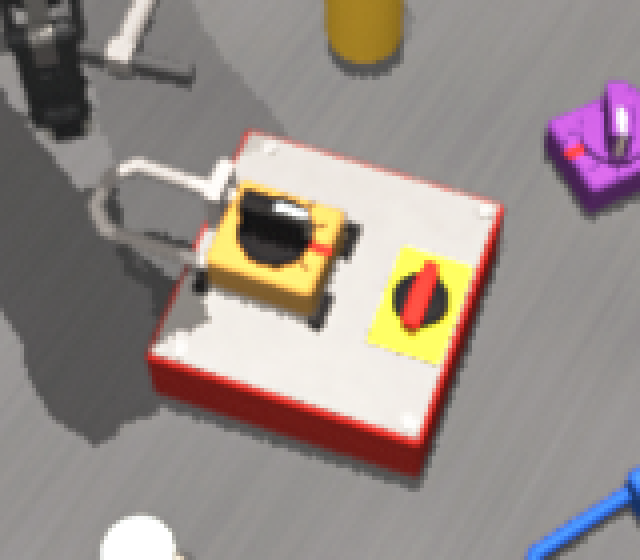

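The dial's mark now points at the index, near (310,230) in the crop, and the bar is within about 2° of the lock axis. The shackle is still shut. I'll go to the crown next.

Call:
{"name": "step_arm", "arguments": {
  "moves": [
    {"linear": [0,0,0],"turn": [0,0,-8],"gripper": -0.2},
    {"linear": [0,0,0],"turn": [0,0,-16],"gripper": -0.2},
    {"linear": [1.5,1.6,0],"turn": [0,0,-24],"gripper": -0.2},
    {"linear": [1.5,1.6,20],"turn": [0,0,-32],"gripper": -0.2},
    {"linear": [1.5,1.6,40],"turn": [0,0,-40],"gripper": -0.2}
  ]
}}

```text
time_s: 5.35
position: [504.9, -43.6, 142.3]
eef_rot: [2.324, 2.111, 0.003]
ft_force: [-1.0, -0.8, 0.4]
opening: 51.6
grasp_force: 0.0
```

Call:
{"name": "step_arm", "arguments": {
  "moves": [
    {"linear": [0,0,0],"turn": [0,0,-8],"gripper": -0.2},
    {"linear": [0,0,0],"turn": [0,0,-17.5],"gripper": -0.2},
    {"linear": [0,0,0],"turn": [0,0,-17.5],"gripper": -0.2},
    {"linear": [0,0,0],"turn": [0,0,-17.5],"gripper": -0.2}
  ]
}}

```text
time_s: 5.75
position: [504.0, -43.7, 142.1]
eef_rot: [1.986, 2.433, 0.001]
ft_force: [-0.3, -0.1, 1.0]
opening: 51.4
grasp_force: 0.0
```

Run:
```python
from h import *
p,W=look('scene');save(p[150:300,200:360].repeat(4,0).repeat(4,1)[:600],'crown.png')
c,s=np.cos(np.radians(12.2)),np.sin(np.radians(12.2))
plan([599.3-100*c,-23.3-100*s,48],102.2)
```

```text
5.8 pos [503.9 -43.6 142.1] q [-0.13  0.52  0.25  1.95 -0.19  0.69  0.44] F [-0.   0.   0.6]
linear [-0.3 -2.5 94.1] turn [ 0.   0.  -0.6]
```

View pics/crown.png

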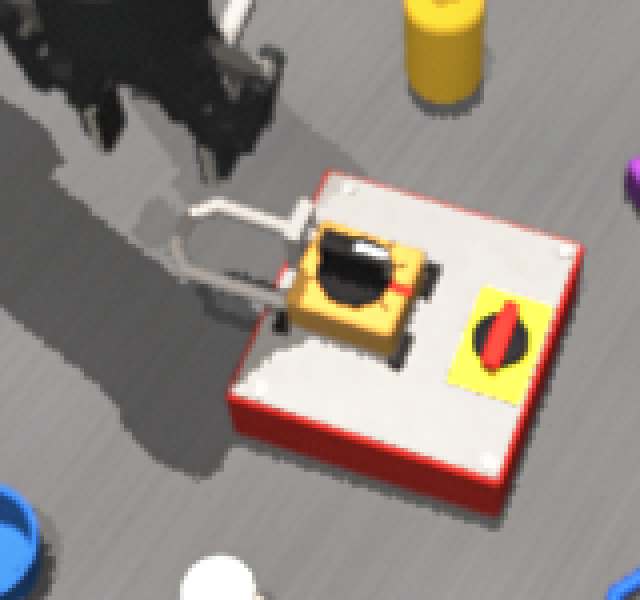

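The two fingertips, near (105,140) and (215,170) in the crop, straddle the line of the crown bar at (185,240). I'll descend with one finger inside the loop.

Call:
{"name": "step_arm", "arguments": {
  "moves": [
    {"linear": [-0.3,-2.5,25],"turn": [0,0,-0.6],"gripper": -0.2},
    {"linear": [-0.3,-2.5,50],"turn": [0,0,-0.6],"gripper": -0.2},
    {"linear": [-0.3,-2.5,75],"turn": [0,0,-0.6],"gripper": -0.2},
    {"linear": [-0.3,-2.5,94],"turn": [0,0,-0.6],"gripper": -0.2},
    {"linear": [-0.3,-2.5,94],"turn": [0,0,-0.6],"gripper": -0.2}
  ]
}}

```text
time_s: 6.3
position: [499.5, -44.0, 45.9]
eef_rot: [-1.968, -2.443, 0.005]
ft_force: [-0.6, -1.0, -1.0]
opening: 51.3
grasp_force: 0.0
```

Call:
{"name": "step_arm", "arguments": {
  "moves": [
    {"linear": [0,0,0],"turn": [0,0,0],"gripper": 1},
    {"linear": [0,0,0],"turn": [0,0,0],"gripper": 1},
    {"linear": [0,0,0],"turn": [0,0,0],"gripper": 1},
    {"linear": [0,0,0],"turn": [0,0,0],"gripper": 1},
    {"linear": [0,0,0],"turn": [0,0,0],"gripper": 1}
  ],
  "newtons": 40
}}

```text
time_s: 6.8
position: [501.4, -43.9, 48.6]
eef_rot: [1.967, 2.449, 0.001]
ft_force: [-1.8, 1.5, 3.8]
opening: 6.8
grasp_force: 38.9
```

Call:
{"name": "step_arm", "arguments": {
  "moves": [
    {"linear": [0,-5,0],"turn": [0,0,0],"gripper": 1},
    {"linear": [0,-10,0],"turn": [0,0,0],"gripper": 1},
    {"linear": [0,-15,0],"turn": [0,0,0],"gripper": 1},
    {"linear": [0,-20,0],"turn": [0,0,0],"gripper": 1},
    {"linear": [0,-24,0],"turn": [0,0,0],"gripper": 1}
  ]
}}

```text
time_s: 7.3
position: [477.4, -49.2, 47.8]
eef_rot: [1.968, 2.449, 0.001]
ft_force: [7.6, 2.8, -1.2]
opening: 6.5
grasp_force: 38.3
```

Call:
{"name": "step_arm", "arguments": {
  "moves": [
    {"linear": [0,0,0],"turn": [0,0,0],"gripper": 1},
    {"linear": [0,0,0],"turn": [0,0,0],"gripper": 1},
    {"linear": [0,0,0],"turn": [0,0,0],"gripper": 1}
  ]
}}

```text
time_s: 7.6
position: [477.5, -49.4, 47.8]
eef_rot: [-1.968, -2.448, 0.0]
ft_force: [3.1, 2.8, 0.9]
opening: 6.6
grasp_force: 39.0
```

Run:
```python
from h import *
p,W=look('scene');z=W[...,2];save(p[150:300,200:360].repeat(4,0).repeat(4,1),'pulled.png')
near=np.hypot(W[...,0]-599.3,W[...,1]+23.3)<32
for lo,hi in((102,114),(74,84)):
    m=near&(z>lo)&(z<hi);q=W[m];print(m.sum(),np.median(q,0).round(1),cv2.minAreaRect(q[:,:2].astype(np.float32)))
c,s=np.cos(np.radians(12.2)),np.sin(np.radians(12.2))
plan([599.3-124*c,-23.3-124*s,48],102.2)
```

```text
126 [599.4 -25.6 109.1] ((598.3806762695312, -24.27372932434082), (36.021854400634766, 13.7127103805542), 10.695466995239258)
317 [609.6 -34.3  79.4] ((598.4620361328125, -24.387428283691406), (60.186153411865234, 53.7894172668457), 10.569939613342285)
7.65 pos [477.5 -49.4  47.7] q [-0.05  0.65  0.17  2.09 -0.25  0.42  0.52] F [2.9 4.1 0. ]
linear [-0.3  0.5 -0.3] turn [-0.  -0.   0.2]
```

View pics/pulled.png

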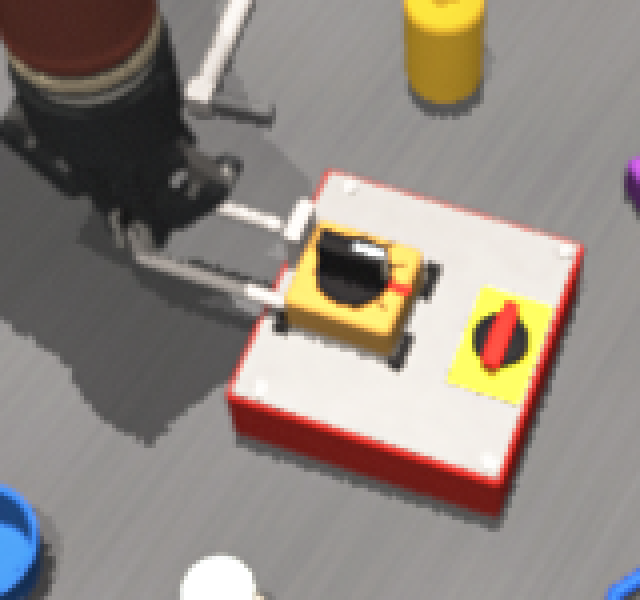

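The shackle crown moved out about 24 mm, with the gripper at around (130,230) in the crop, and the lock is still in its rest. I'll release, rise and turn back for the lift.

Call:
{"name": "step_arm", "arguments": {
  "moves": [
    {"linear": [0,0,0],"turn": [0,0,0],"gripper": -0.2},
    {"linear": [0,0,0],"turn": [0,0,0],"gripper": -0.2},
    {"linear": [0,0,0],"turn": [0,0,0],"gripper": -0.2},
    {"linear": [0,0,-20],"turn": [0,0,0],"gripper": -0.2},
    {"linear": [0,0,-50],"turn": [0,0,0],"gripper": -0.2}
  ]
}}

```text
time_s: 8.15
position: [475.1, -50.0, 96.8]
eef_rot: [-1.968, -2.443, 0.007]
ft_force: [-0.1, 0.1, 0.1]
opening: 51.3
grasp_force: 0.0
```

Call:
{"name": "step_arm", "arguments": {
  "moves": [
    {"linear": [0,0,-40],"turn": [0,0,8],"gripper": -1},
    {"linear": [0,0,-80],"turn": [0,0,16],"gripper": -1},
    {"linear": [0,38,-90],"turn": [0,0,24],"gripper": -1},
    {"linear": [0,76,-90],"turn": [0,0,32],"gripper": -1},
    {"linear": [0,114,-90],"turn": [0,0,40],"gripper": -1}
  ]
}}

```text
time_s: 8.65
position: [589.4, -25.2, 188.5]
eef_rot: [-2.693, -1.618, 0.0]
ft_force: [0.8, -0.6, 1.0]
opening: 85.4
grasp_force: 0.0
```

Call:
{"name": "step_arm", "arguments": {
  "moves": [
    {"linear": [0,0,0],"turn": [0,0,8.5],"gripper": -1},
    {"linear": [0,0,0],"turn": [0,0,17],"gripper": -1},
    {"linear": [0,0,0],"turn": [0,0,25],"gripper": -1},
    {"linear": [0,0,0],"turn": [0,0,33],"gripper": -1},
    {"linear": [0,0,0],"turn": [0,0,41],"gripper": -1}
  ]
}}

```text
time_s: 9.15
position: [587.8, -25.5, 187.2]
eef_rot: [-3.089, -0.572, 0.004]
ft_force: [0.5, 0.3, 0.6]
opening: 85.2
grasp_force: 0.0
```

Run:
```python
from h import *
c,s=np.cos(np.radians(12)),np.sin(np.radians(12))
p,W=look('scene');z=W[...,2]
near=np.hypot(W[...,0]-599.3,W[...,1]+23.3)<32
m=near&(z>74)&(z<84);q=W[m];print(m.sum(),cv2.minAreaRect(q[:,:2].astype(np.float32)))
plan([598.9-11*c,-23.6-11*s,55],12)
```

```text
319 ((598.7241821289062, -23.44253921508789), (59.83651351928711, 54.735416412353516), 11.696752548217773)
9.2 pos [587.8 -25.3 187. ] q [-0.4   0.65  0.68  1.68 -0.47  0.99 -0.76] F [-0.8 -0.5 -0.8]
linear [  0.4   0.8 132. ] turn [-0.   0.2  8.8]
```

Call:
{"name": "step_arm", "arguments": {
  "moves": [
    {"linear": [0.4,0.8,30],"turn": [0,0,7],"gripper": -1},
    {"linear": [0.4,0.8,70],"turn": [0,0,8.8],"gripper": -1},
    {"linear": [0.4,0.8,100],"turn": [0,0,8.8],"gripper": -1},
    {"linear": [0.4,0.8,125],"turn": [0,0,8.8],"gripper": -1},
    {"linear": [0.4,0.8,138],"turn": [0,0,8.8],"gripper": -1}
  ]
}}

```text
time_s: 9.7
position: [587.4, -25.5, 47.2]
eef_rot: [-3.122, -0.346, 0.008]
ft_force: [-0.2, 0.5, 0.5]
opening: 85.4
grasp_force: 0.0
```

Call:
{"name": "step_arm", "arguments": {
  "moves": [
    {"linear": [0,0,0],"turn": [0,0,0],"gripper": -0.1},
    {"linear": [0,0,0],"turn": [0,0,0],"gripper": 0.2},
    {"linear": [0,0,0],"turn": [0,0,0],"gripper": 1},
    {"linear": [0,0,0],"turn": [0,0,0],"gripper": 1},
    {"linear": [0,0,0],"turn": [0,0,0],"gripper": 1}
  ],
  "newtons": 60
}}

```text
time_s: 10.2
position: [590.4, -25.6, 51.4]
eef_rot: [-3.122, -0.345, -0.004]
ft_force: [-0.7, 1.9, 6.0]
opening: 52.7
grasp_force: 66.5
```

Run:
```python
from h import *
s=arm.read_state();print(s['moment'],s['opening'],s['grasp_force'])
plan([598.9,-23.6,55],12)
```

```text
[0.28632357 0.30030229 0.01809021] 52.74062185702572 66.4541745185852
10.2 pos [590.4 -25.6  51.4] q [-0.34  0.82  0.59  1.79 -0.65  0.73 -0.75] F [-0.7  1.9  6. ]
linear [ 8.7 -0.  -3.6] turn [ 0.  -0.1  0.6]
```

Call:
{"name": "step_arm", "arguments": {
  "moves": [
    {"linear": [0,0,-5],"turn": [0,0,0],"gripper": 1},
    {"linear": [0,0,-10],"turn": [0,0,0],"gripper": 1},
    {"linear": [0,0,-15],"turn": [0,0,0],"gripper": 1},
    {"linear": [0,0,-20],"turn": [0,0,0],"gripper": 1},
    {"linear": [0,0,-25],"turn": [0,0,0],"gripper": 1}
  ]
}}

```text
time_s: 10.7
position: [589.3, -25.7, 75.0]
eef_rot: [3.123, 0.345, -0.001]
ft_force: [0.2, -0.5, -3.5]
opening: 53.0
grasp_force: 65.3
```

Call:
{"name": "step_arm", "arguments": {
  "moves": [
    {"linear": [0,0,-20],"turn": [0,0,0],"gripper": 1},
    {"linear": [0,0,-40],"turn": [0,0,0],"gripper": 1},
    {"linear": [0,0,-60],"turn": [0,0,0],"gripper": 1},
    {"linear": [0,0,-80],"turn": [0,0,0],"gripper": 1},
    {"linear": [0,0,-95],"turn": [0,0,0],"gripper": 1}
  ]
}}

```text
time_s: 11.2
position: [589.6, -25.9, 171.3]
eef_rot: [3.122, 0.344, 0.001]
ft_force: [-0.3, -0.4, -3.9]
opening: 52.9
grasp_force: 65.4
```

Call:
{"name": "step_arm", "arguments": {
  "moves": [
    {"linear": [0,0,-5],"turn": [0,0,0],"gripper": 1},
    {"linear": [0,0,-5],"turn": [0,0,0],"gripper": 1},
    {"linear": [0,0,-5],"turn": [0,0,0],"gripper": 1},
    {"linear": [0,0,-5],"turn": [0,0,0],"gripper": 1},
    {"linear": [0,0,-5],"turn": [0,0,0],"gripper": 1}
  ]
}}

```text
time_s: 11.7
position: [589.1, -25.4, 173.9]
eef_rot: [-3.122, -0.345, 0.003]
ft_force: [0.8, 0.1, -3.7]
opening: 53.2
grasp_force: 65.6
```

Run:
```python
from h import *
s=arm.read_state();print(s['moment'],s['opening'],s['grasp_force'],s['position'],s['ft_force'])
p,W=look('scene');z=W[...,2];save(p[90:300,200:360].repeat(2,0).repeat(2,1),'held.png')
hsv=cv2.cvtColor(p,cv2.COLOR_RGB2HSV)
m=(np.hypot(W[...,0]-599,W[...,1]+23)<60)&(z>120)&(hsv[...,0]>12)&(hsv[...,0]<30)&(hsv[...,1]>100)
q=W[m];print(m.sum(),np.percentile(q,[2,50,98],axis=0).round(1))
t=q[q[:,2]>np.percentile(q[:,2],98)-8]
A=np.c_[t[:,:2]-t[:,:2].mean(0),np.ones(len(t))];print('slope',np.linalg.lstsq(A,t[:,2],rcond=None)[0])
```

```text
[-0.00905229  0.00384928  0.00608922] 53.24170602983488 65.56211829185486 [589.10502537 -25.43096912 173.90154677] [ 0.79364595  0.11310024 -3.7098583 ]
374 [[602.2 -49.5 180.1]
 [619.  -36.6 200.7]
 [630.9   4.  206.7]]
slope [-1.33866242e-01 -8.86248453e-02  2.02650513e+02]
```

View pics/held.png

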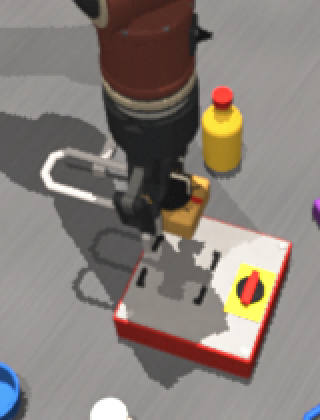

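The lock is held open and roughly level about 17 cm up, near (185,205) in the crop, with the shackle out at around (80,180). I'm handing in.

```bash
python3 -c "
from plant import arm
print(arm.job_done())"
```

```text
the job is handed in; nothing more can be done
None
```

The job is handed in: dial turned to the open notch, shackle pulled out about 24 mm in the rest, and the open lock held still, roughly level and dial up, about 170 mm above the bench, but no verdict came back.

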